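# Load the air-line filter stand and clamp the cartridge home

### The job

Stand the blue filter cartridge in the round pocket of the filter stand and let go of it; the aluminium carrier with the pocket is set anywhere within a dozen millimetres of centre along its rails, so feel for the hole gently and do not force the cartridge. Then swing the yellow clamp arm over and press its red handle down, gently, until the arm is fully shut, so that the clamp (not the gripper) drives the cartridge home. Leave the spent grey cartridge and the other things on the bench where they are.

Things in the scene. Friction and masses are not known exactly. Their poses are not given: they have to be found in the camera images.
- fresh_center (a point): Centre (half-way up, on the axis) of the blue filter cartridge with white bands: a rigid upright cylinder 40 mm in diameter and 80 mm tall, about 0.15 kg, its foot edge chamfered 1 mm. Starts standing on the bench; z is its axis. Best gripped 10 to 20 mm above its centre, to keep the fingers clear of the carrier
- spent_center (a point): Centre of the spent cartridge, dark grey, the same size as the blue one; stands on the bench and stays there
- stand: Filter stand, fixed to the bench. Origin at bench height under the pocket's mid position. Grey bed plate 150 (x) by 200 mm (y), 12 mm thick; two grey hinge posts at y = +80 mm, 148 mm tall, 56 mm wide over both. On the bed an aluminium carrier block, 72 (x) by 80 mm (y), top face 52 mm above the bench, with an upright round pocket 43 mm across
- cradle (a point): Point fixed on the stand at the height of the carrier's top face (52 mm above the bench), at the pocket's mid position. The carrier stands fast anywhere from -12 to +12 mm along the stand's x (its y offset is 0): so the real pocket axis is that far from this point, which is not measured. The carrier does not give way to gentle forces
- home (a point): Point fixed on the stand at the pocket's mid position, 62 mm above the bench: height of the cartridge's centre once driven home. The pocket's black rubber seat is 18 mm below the carrier's top face at first (centre of a cartridge on it 74 mm above the bench); it bears about 12 N, then slides down and stays where it is pushed, 14 mm at most. The shut clamp pushes it 12 mm
- clamp_hinge (a point): Centre of the clamp's hinge pin, fixed on the stand at its y = +80 mm, 135 mm up; the hinge line is parallel to the stand's x
- clamp_handle (a point): Middle of the clamp's handle: a red round crossbar 16 mm in diameter, 80 mm long, parallel to the stand's x, at the free end of the yellow arm (24 mm wide, 16 mm thick), 155 mm from the hinge line. About 2 N on it moves the arm, about 8 N while it drives the cartridge
- clamp (a joint): Clamp arm angle, rad: 0 = fully shut on a hard stop (arm level, handle at the stand's y = -75 mm, 135 mm up), pi/2 = upright; starts at 2.0 to 2.4, leaning back to +y (stop at 2.5). Stiff hinge: it stays where it is left. A black rubber pressure bar 80 mm from the hinge, reaching 33 mm below the arm's middle, bears on the cartridge's top from about 0.15 on
- earmuffs: Yellow ear defenders with a black band, about 180 by 120 mm, lying on the bench; bystander
- jar: Amber glass jar with a steel cap, 72 mm across, 85 mm tall; bystander
- offcut: Dark steel round bar offcut lying down, 38 mm thick, 160 mm long; bystander
- screwdriver: Red-handled screwdriver, 190 mm long; bystander
- wrench: Steel wrench, 180 mm long; bystander
- bitset: Red bit holder with brass-coloured bits, 70 by 50 mm, 15 mm tall; bystander
Mind the look-alikes: they are no part of the job. What is meant by the part that bears fresh_center is not green or turquoise, and is the larger of those in its own colour.

How it is judged (in metres and radians):
On the way, in this order (a step that is already met when the one before it is completed fails the run):
1. the blue cartridge stands in the pocket on the raised seat, let go, with the clamp still open (x of fresh_center in the frame of stand between -0.016 and 0.016 m and y of fresh_center in the frame of stand between -0.005 and 0.005 m and angle between fresh_center's own z axis and vertical below 0.12 rad and z of fresh_center in the frame of stand between 0.067 and 0.079 m and value of joint clamp above 0.8 rad and contact force between the fingers and fresh below 0.1 N), for 0.2 s.
2. the clamp is shut and the cartridge is driven home (x of fresh_center in the frame of stand between -0.016 and 0.016 m and y of fresh_center in the frame of stand between -0.005 and 0.005 m and angle between fresh_center's own z axis and vertical below 0.12 rad and z of fresh_center in the frame of stand below 0.067 m and value of joint clamp below 0.05 rad), for 0.2 s.
At the end, for the whole second after the job is handed in: the blue cartridge stands upright (within 0.12 rad) in the pocket, driven home (its centre under 67 mm above the bench), at rest and let go; the clamp is shut to within 0.05 rad; the bystanders are within 25 mm of where they were (all of step 2 and linear speed of fresh below 0.02 m/s and distance of each of spent_center, earmuffs, jar, offcut, screwdriver, wrench, bitset from where it was at the start of the episode below 0.025 m); the robot touches nothing.
It fails at once if the cartridge is forced against the stand with more than 35 N while the clamp is open (contact force between fresh and stand above 35 N and value of joint clamp above 0.4 rad).
It fails at once if the gripper presses the clamp with more than 35 N (contact force between the fingers and clamp above 35 N).
It fails at once if the cartridge is pushed home without the clamp (z of fresh_center in the frame of stand below 0.067 m and horizontal distance between fresh_center and cradle below 0.02 m and value of joint clamp above 0.4 rad).
It fails at once if a bystander is knocked out of place (distance of any of spent_center, earmuffs, jar, offcut, screwdriver, wrench, bitset from where it was at the start of the episode above 0.025 m).
It also fails if it takes over 72 s, if anything falls off the work surface, if the arm or the gripper's body presses on something with over 40 N, if the wrist force passes 120 N, or if a joint passes its speed limit or range.

### The arm

A 6-joint arm with a two-finger parallel gripper is mounted at the origin on the work surface. World frame = base frame: x ahead of the robot, y to its left, z up, the work surface at z = 0. Lengths are in mm, angles in degrees, forces in N, time in s.
With the tool pointing down it reaches from about 350 to 850 mm from the base axis. Payload 8.1 kg.
Tool frame: the origin (TCP) lies midway between the tips of the shut fingers; the grasp point (between the pads) lies 19 mm behind it; x points along the fingers, z is the direction in which the jaws open and shut, and the axes are right-handed (so a half turn about x gives the same grasp; the last joint's range is limited). The gripper opens to 85 mm and grips with 20 to 120 N. Pads are 22 mm wide; open, the fingers measure 114 mm over their backs; the gripper's body (76 mm by 85 mm) begins 54 mm behind the grasp point. The pads swing forward as they close: fully open they stand 13 mm farther back than shut.
Start: joints at [66.956, 7.471, 85.268, -0, 87.261, -4.893], TCP at [186.895, 570.154, 231.292] pointing down, gripper open.
Joint ranges: [-169.43, 169.43], [-51.17, 129.36], [1.28, 143.12], [-76.62, 256.62], [0, 156.53], [-152.29, 152.29]. Speed limits (degrees/s): [136.94, 136.94, 159.86, 180, 180, 180].

### API

Orientations are given as [roll, pitch, yaw] about the fixed x, y, z axes, in that order (R = Rz(yaw) Ry(pitch) Rx(roll)).
In Python, from bench import r gives the robot as it stands. The module is installed in compiled form; this text tells all that it offers.
- The arm moves only by the tool servo_tool, never from a script. Its argument "commands" is a list that holds one entry, the list of rows, each a list of 7 numbers: the closure in counts, from 0 (fully open) to 255 (shut), then the shift along the tool's x, y, z in cm, then the turn, a rotation vector about the tool's x, y, z in degrees. A call has 1 to 8 rows; each row is the pose to reach, as a shift and turn from the pose commanded when the call began, along the tool's axes at that moment; what a row does not reach only later rows make up. A row lasts 1/10 s, in which the tool goes at most 50 mm and 8.59 degrees, less where a joint would pass 70% of its speed; a pose out of reach is approached as far as the arm can. A call with a gripper value outside its range is refused whole. The fingers move at their own pace and stop on an object; "force" is the grip in N (left out, the last holds). Time passes only in rows, so rows that repeat a pose let the fingers close. It gives the time, the measured TCP pose, the force and the opening at its end, in the units of the state.
- r.sense(): the state, without advancing time (a new reading comes with each control period).
- r.snapshot(name): name is "side" or "top"; returns (picture, depth): 384x512x3 uint8, red, green, blue; 384x512 float32, mm along the optical axis (not along the pixel's ray), 0 where there is no reading.
- r.calibration(name): a dict with "fx", "fy", "cx", "cy" (pixels), "dist" ([k1, k2, p1, p2, k3] as OpenCV has them; the pictures are not rectified), "pose" (4x4, takes a point from camera to world coordinates). Camera axes: x right, y down, z forward; pixel columns grow to the right and rows downward; lengths in mm; the calibration is good to about 2 mm. A picture is of the moment at which its call begins. calibration takes no time and is no camera call.
- r.hand_in(): hands the job in, once; it reports no verdict.
The state is a dict: "time": time; "joint_pos": joint angles; "qd": joint speeds; "joint_efforts": joint torques, N m; "tool_pos": TCP position; "tcp_rot": TCP orientation; "ft_force": force on the tool from outside, world axes, zero at the start; "wrist_torque": the same for the moment, N m; "finger_gap": finger opening in mm.
Only numpy, scipy, OpenCV 4.12 (cv2) and the standard library are available. Lean on these libraries where they do the work, as an engineer would, in place of code of your own. Each camera call takes 0.05 s, during which the arm holds its last target.

## Working session

There is one attempt and no reset: what is moved stays moved. The work goes in short steps, Python scripts to look and compute and a tool call to move; the robot and the scene stay as the last step left them, time stands still between calls to the robot, and variables do not carry over. Pictures are saved under pics/ and viewed, and the job is handed in when it is done.

Besides the shell and the picture viewer there is one more tool, called after ">>>" in YAML: its name, and indented under it one key for each argument. servo_tool: Moves the arm, as the interface text tells. Its arguments: {"type":"object","properties":{"commands":{"type":"array","items":{"type":"array","items":{"type":"array","items":{"type":"number"}}}},"force":{"type":"number"}},"required":["commands"]}

```bash
mkdir -p pics
python3 - <<'E'
from bench import r
import cv2,numpy as np
for n in("side","top"):
    p,d=r.snapshot(n); cv2.imwrite(f"pics/{n}0.png",p[:,:,::-1]); np.savez(f"{n}0.npz",p=p,d=d)
    print(n,{k:np.round(v,3).tolist() for k,v in r.calibration(n).items()})
print(r.sense())
E
```

```text
side {'fx': 372.723, 'fy': 372.723, 'cx': 257.323, 'cy': 190.271, 'dist': [-0.036, 0.0, 0.0, 0.0, 0.0], 'pose': [[0.992, -0.067, 0.106, 436.175], [-0.123, -0.673, 0.729, -728.439], [0.022, -0.736, -0.676, 805.282], [0.0, 0.0, 0.0, 1.0]]}
top {'fx': 381.544, 'fy': 381.544, 'cx': 256.561, 'cy': 198.175, 'dist': [0.042, 0.0, 0.0, 0.0, 0.0], 'pose': [[-0.07, -0.978, 0.199, 290.511], [-0.998, 0.068, -0.019, 39.315], [0.005, -0.199, -0.98, 1407.817], [0.0, 0.0, 0.0, 1.0]]}
{'time': 0.1, 'joint_pos': array([ 6.69553872e+01,  7.51261667e+00,  8.53251158e+01,  8.55292054e-05,
        8.72604999e+01, -4.89466936e+00]), 'qd': array([-0.0090899 , -0.1345737 , -0.08436106, -0.093414  ,  0.06035205,
        0.05897097]), 'joint_efforts': array([ 8.93258384e-04, -5.70944095e+01, -5.01947522e+01, -2.61433579e-04,
        7.86191085e-03, -5.54513508e-05]), 'tool_pos': array([186.69858423, 569.68175823, 230.31028773]), 'tcp_rot': array([ 175.05550537,   89.90176759, -113.09444224]), 'ft_force': array([0.27428681, 0.21003876, 0.12697308]), 'wrist_torque': array([-0.02939346,  0.0014189 ,  0.06063624]), 'finger_gap': 85.38272514142942}
```

View pics/side0.png

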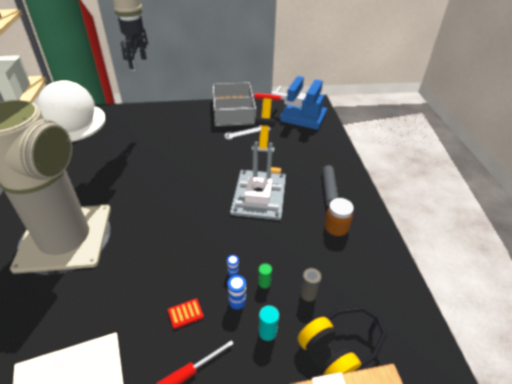

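View pics/top0.png

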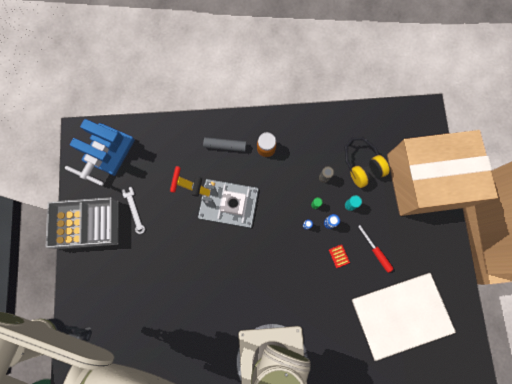

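The side view shows the large blue cartridge at about (237,292), a small blue one at (233,264), and the stand at about (258,195). The same things in the top view are at (332,221), (308,224) and (228,203), with the red handle at (175,179).

```bash
cat > h.py <<'E'
import numpy as np,cv2
from bench import r
def ray(n,uv):
    c=r.calibration(n);K=np.array([[c['fx'],0,c['cx']],[0,c['fy'],c['cy']],[0,0,1]])
    q=cv2.undistortPoints(np.float64(uv).reshape(-1,1,2),K,np.array(c['dist'])).reshape(-1,2)
    T=np.array(c['pose']);return T[:3,3],np.c_[q,np.ones(len(q))]@T[:3,:3].T
def plane(n,uv,z):
    o,d=ray(n,uv);return o+d*((z-o[2])/d[:,2])[:,None]
def proj(n,P):
    c=r.calibration(n);K=np.array([[c['fx'],0,c['cx']],[0,c['fy'],c['cy']],[0,0,1]])
    T=np.linalg.inv(np.array(c['pose']));rv=cv2.Rodrigues(T[:3,:3])[0]
    return cv2.projectPoints(np.float64(P).reshape(-1,1,3),rv,T[:3,3],K,np.array(c['dist']))[0].reshape(-1,2)
def cloud(n,d):
    v,u=np.mgrid[:384,:512];o,q=ray(n,np.c_[u.ravel(),v.ravel()]);return (o+q*d.reshape(-1,1)).reshape(384,512,3)
E
python3 - <<'E'
from h import *
for n,cr in(("top",(140,150,420,280)),("side",(180,80,360,350))):
    z=np.load(n+"0.npz");p,d=z['p'],z['d'];W=cloud(n,d)
    hsv=cv2.cvtColor(p,cv2.COLOR_RGB2HSV)
    for nm,lo,hi in(("blue",(105,120,60),(130,255,255)),("red",(0,170,90),(6,255,255)),("yel",(15,150,90),(32,255,255))):
        m=cv2.inRange(hsv,lo,hi)
        k,_,st,ce=cv2.connectedComponentsWithStats(m)
        for i in range(1,k):
            if st[i,4]>12:
                w=W.reshape(-1,3)[(m>0).ravel()&(_==i).ravel()&(d.ravel()>0)]
                print(n,nm,ce[i].round(1),st[i],np.median(w,0).round(0),w[:,2].max().round(0) if len(w) else'')
x0,y0=180,160
z=np.load("top0.npz");p=z['p'][160:250,160:360];cv2.imwrite("pics/topz.png",cv2.resize(p[:,:,::-1],None,fx=4,fy=4,interpolation=2))
p=np.load("side0.npz")['p'][80:320,200:330];cv2.imwrite("pics/sidez.png",cv2.resize(p[:,:,::-1],None,fx=2.5,fy=2.5,interpolation=2))
W=cloud("top",np.load("top0.npz")['d'])
S=W[165:240,190:265].reshape(-1,3)
for a,b in((9,16),(48,56)):
    q=S[(S[:,2]>a)&(S[:,2]<b)].astype(np.float32);print(a,len(q),cv2.minAreaRect(q[:,:2]))
W=cloud("side",np.load("side0.npz")['d'])
S=W[120:230,225:295].reshape(-1,3)
for a,b in((9,16),(48,56)):
    q=S[(S[:,2]>a)&(S[:,2]<b)].astype(np.float32);print(a,len(q),cv2.minAreaRect(q[:,:2]))
E
```

```text
top blue [104.6 145.1] [  70  119   64   57 1711] [790. 537. 104.] 152.0
top blue [331.3 221.1] [324 214  17  15  99] [ 461. -243.   47.] 85.0
top blue [308.2 223.9] [303 219  10  11  36] [ 459. -169.   16.] 59.0
top red [174.7 179.1] [170 167  10  25 127] [601. 264. 268.] 276.0
top red [338.5 256. ] [329 245  21  23 157] [ 340. -266.    9.] 17.0
top red [382.6 259.5] [372 247  21  26 201] [ 316. -421.   22.] 31.0
top yel [382.3 164.2] [372 155  18  22 179] [ 656. -450.   73.] 87.0
top yel [358.9 176.3] [350 166  18  22 274] [ 618. -363.   66.] 85.0
top yel [184.4 182.9] [177 177  16  13 127] [592. 241. 238.] 267.0
top yel [204.2 190.8] [200 186  10  10  70] [580. 188. 163.] 219.0
top yel [ 60.7 215.1] [ 58 213   6   5  24] [559. 728.  18.] 26.0
top yel [ 60.5 223. ] [ 58 221   6   5  26] [530. 728.  15.] 20.0
top yel [ 60.1 231.3] [ 57 229   7   5  26] [501. 728.  16.] 20.0
top yel [ 59.8 239.8] [ 57 238   6   5  25] [469. 730.  16.] 20.0
side blue [294.6  88.1] [288  77  15  24 208] [751. 546. 142.] 149.0
side blue [306.8 109.8] [ 280   80   47   50 1225] [805. 514.  32.] 149.0
sid
[... 801 characters left out ...]
 [ 367. -264.   15.] 17.0
side yel [190.3 309.4] [188 304   6  12  29] [ 353. -266.   15.] 18.0
side yel [184.9 311.6] [183 306   5  12  27] [ 342. -272.   15.] 18.0
side yel [179.5 313.7] [177 308   6  12  31] [ 328. -276.   14.] 17.0
side yel [174.  315.6] [172 310   5  12  31] [ 317. -278.   14.] 17.0
side yel [313.  329.6] [298 316  35  33 535] [ 612. -374.   71.] 83.0
side yel [344.4 363.9] [324 352  38  22 520] [ 658. -454.   76.] 84.0Traceback (most recent call last):
  File "<stdin>", line 18, in <module>
cv2.error: OpenCV(4.12.0) /io/opencv/modules/imgproc/src/convhull.cpp:143: error: (-215:Assertion failed) total >= 0 && (depth == CV_32F || depth == CV_32S) in function 'convexHull'
```

View pics/topz.png

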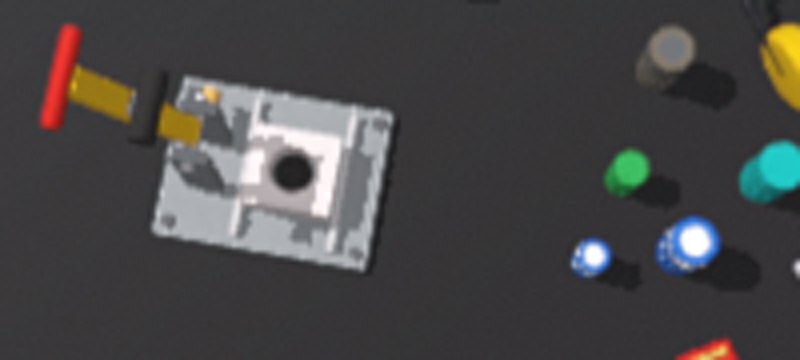

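View pics/sidez.png

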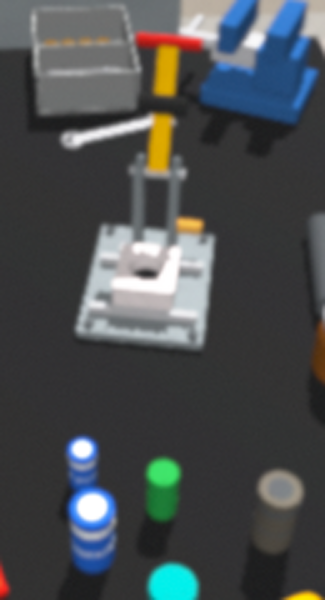

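Run:
```python
from h import *
for n,box in(("top",(318,208,346,234)),("side",(222,268,252,290))):
    p=np.load(n+"0.npz")['p'];x0,y0,x1,y1=box;c=p[y0:y1,x0:x1].astype(int)
    m=((c.min(2)>150)).astype(np.uint8)
    k,l,st,ce=cv2.connectedComponentsWithStats(m)
    for i in range(1,k):
        if st[i,4]>5:print(n,st[i],plane(n,[ce[i]+[x0,y0]],80).round(1))
# stand
for n,box in(("top",(190,165,268,240)),("side",(222,155,292,225))):
    p=np.load(n+"0.npz")['p'];x0,y0,x1,y1=box;c=p[y0:y1,x0:x1].astype(int)
    m=((c.min(2)>95)).astype(np.uint8)
    m=cv2.morphologyEx(m,cv2.MORPH_OPEN,np.ones((2,2),np.uint8)) if n=="side" else m
    cs,_=cv2.findContours(m,cv2.RETR_EXTERNAL,cv2.CHAIN_APPROX_NONE)
    q=max(cs,key=cv2.contourArea).reshape(-1,2)+[x0,y0]
    P=plane(n,q,12)[:,:2].astype(np.float32);R=cv2.minAreaRect(P);print(n,"bed",R, cv2.boxPoints(R).round(0).tolist())
    g=p[y0:y1,x0:x1].copy();cv2.polylines(g,[np.int32(q-[x0,y0])],1,(255,0,0));
    cv2.imwrite(f"pics/bed_{n}.png",cv2.resize(g[:,:,::-1],None,fx=6,fy=6,interpolation=0))
    # pocket dark
    if n=="top":
        k,l,st,ce=cv2.connectedComponentsWithStats((c.max(2)<75).astype(np.uint8))
        for i in range(1,k):
            if 20<st[i,4]<400:print(st[i],plane(n,[ce[i]+[x0,y0]],52).round(1))
    W=cloud(n,np.load(n+"0.npz")['d']);S=W[y0:y1,x0:x1].reshape(-1,3)
    print(np.histogram(S[:,2],np.arange(-10,80,5)))
print(r.calibration("top")['pose'][:3,3])
```

```text
top [12  8  8  8 49] [[ 464.1 -249.7   80. ]]
side [  9   9  12  12 113] [[ 464.  -248.3   80. ]]
top bed ((564.8038330078125, 120.8732681274414), (202.20181274414062, 152.93576049804688), 75.91942596435547) [[466.0, 41.0], [614.0, 4.0], [664.0, 200.0], [515.0, 238.0]]
[39 34  9  8 61] [[554.9 100.2  52. ]]
(array([ 153, 1497, 1671,  464,  763,  240,   88,   50,   63,   41,   16,
         87,  215,   54,   13,    6,    5]), array([-10,  -5,   0,   5,  10,  15,  20,  25,  30,  35,  40,  45,  50,
        55,  60,  65,  70,  75]))
side bed ((579.1246337890625, 159.68788146972656), (305.0882263183594, 153.9867706298828), 75.72013854980469) [[467.0, 31.0], [616.0, -7.0], [691.0, 289.0], [542.0, 327.0]]
(array([   4, 1475, 1044,  194, 1029,  120,  133,   60,   81,   62,   62,
         94,  323,   38,   20,   12,   11]), array([-10,  -5,   0,   5,  10,  15,  20,  25,  30,  35,  40,  45,  50,
        55,  60,  65,  70,  75]))
[ 290.51050503   39.31526207 1407.81710822]
```

Run:
```python
from h import *
a=np.load("top0.npz")['p'][175:235,195:265];b=np.load("side0.npz")['p'][130:225,225:295]
f=lambda i,s:cv2.resize(i[:,:,::-1],None,fx=s,fy=s,interpolation=cv2.INTER_CUBIC)
cv2.imwrite("pics/ta.png",f(a,10));cv2.imwrite("pics/sb.png",f(b[20:],8))
```

```text
(no output)
```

View pics/ta.png

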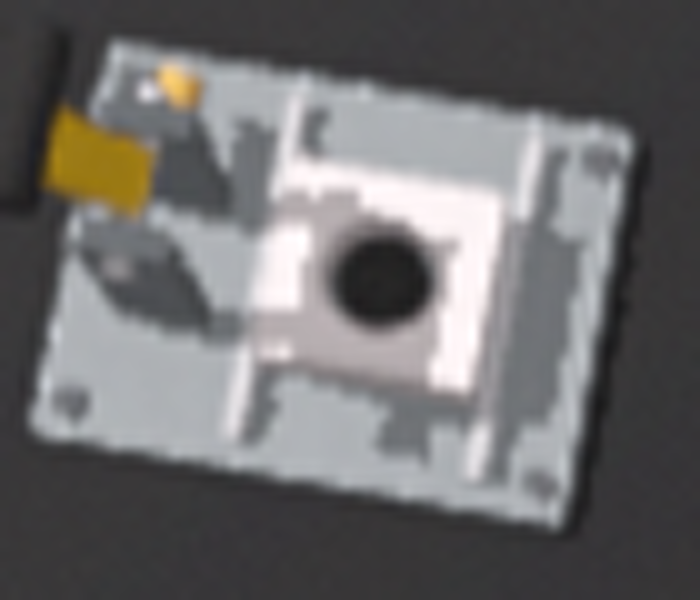

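View pics/sb.png

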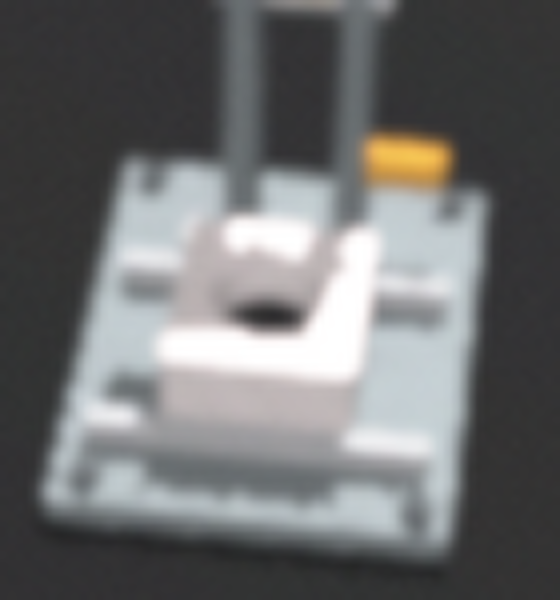

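Run:
```python
from h import *
def go(n,pts,s,o,z):
    P=plane(n,(np.array(pts)+.5)/s-.5+o,z)[:,:2]
    print(n,z,P.round(0).tolist(),'c',P.mean(0).round(1),[round(float(np.linalg.norm(P[i]-P[(i+1)%4]))) for i in range(4)],[round(float(np.degrees(np.arctan2(*(P[(i+1)%4]-P[i])[::-1]))),1) for i in range(4)])
go("top",[(280,165),(508,195),(475,392),(245,362)],10,[195,175],52)
go("top",[(112,40),(632,125),(572,528),(32,435)],10,[195,175],12)
go("side",[(192,213),(382,230),(357,378),(158,360)],8,[225,150],52)
go("side",[(128,158),(490,190),(448,545),(45,505)],8,[225,150],12)
print(plane("top",(np.array([[382,280]])+.5)/10-.5+[195,175],52),plane("top",(np.array([[382,280]])+.5)/10-.5+[195,175],34))
# handle
for n,box in(("top",(160,160,190,200)),("side",(245,88,290,105))):
    p=np.load(n+"0.npz")['p'];x0,y0,x1,y1=box
    m=cv2.inRange(cv2.cvtColor(p[y0:y1,x0:x1],cv2.COLOR_RGB2HSV),(0,120,70),(9,255,255))
    v,u=np.nonzero(m);R=cv2.minAreaRect(np.float32(np.c_[u,v]));print(n,R)
    o,d=ray(n,[[R[0][0]+x0,R[0][1]+y0]]);
    if n=="top":A=(o,d[0]/np.linalg.norm(d))
    else:B=(o,d[0]/np.linalg.norm(d))
M=np.c_[A[1],-B[1]];t=np.linalg.lstsq(M,B[0]-A[0],rcond=None)[0]
print("handle",A[0]+t[0]*A[1],B[0]+t[1]*B[1])
```

```text
top 52 [[600.0, 135.0], [583.0, 53.0], [512.0, 69.0], [529.0, 151.0]] c [556.  102.1] [84, 73, 84, 74] [-101.6, 167.0, 78.5, -12.9]
top 12 [[662.0, 198.0], [616.0, 5.0], [465.0, 38.0], [514.0, 234.0]] c [564.2 118.9] [199, 154, 202, 152] [-103.5, 167.7, 76.2, -13.7]
side 52 [[535.0, 151.0], [607.0, 134.0], [585.0, 52.0], [513.0, 69.0]] c [559.9 101.4] [74, 84, 74, 85] [-13.5, -105.0, 166.7, 75.4]
side 12 [[517.0, 235.0], [664.0, 200.0], [613.0, 3.0], [468.0, 38.0]] c [565.6 119. ] [152, 204, 149, 203] [-13.5, -104.6, 166.3, 76.2]
[[555.15754975 100.40519164  52.        ]] [[558.67103751 101.2162293   34.        ]]
top ((14.682352066040039, 18.929412841796875), (5.857122898101807, 26.682449340820312), 12.528807640075684)
side ((22.04060935974121, 8.431471824645996), (26.361408233642578, 6.269740581512451), 4.085616588592529)
handle [600.78643565 265.27809631 261.91006071] [600.85327894 265.27677273 261.92789879]
```

```bash
cat >> h.py <<'E'
from scipy.spatial.transform import Rotation as Ro
import json
def RR(rpy): return Ro.from_euler('xyz',rpy,degrees=True)
def down(yaw):  # tool x down, tool z (jaw) horizontal at world angle yaw
    z=np.array([np.cos(np.radians(yaw)),np.sin(np.radians(yaw)),0]);x=np.array([0,0,-1.]);return Ro.from_matrix(np.c_[x,np.cross(z,x),z])
def rel(p0,R0,p,R):
    return (R0.inv().apply(np.array(p)-p0)/10).round(3),((R0.inv()*R).as_rotvec(degrees=True)).round(2)
E
python3 - <<'E'
from h import *
s=r.sense();R=RR(s['tcp_rot']);print(R.as_matrix().round(3))
z=R.as_matrix()[:,2];print("jaw yaw",np.degrees(np.arctan2(z[1],z[0])))
for yw in(-13.7,166.3,-13.7-90,90-13.7):
    print(yw,rel(s['tool_pos'],R,[464,-249,200],down(yw)))
p=np.load("top0.npz")['p'];hsv=cv2.cvtColor(p,cv2.COLOR_RGB2HSV)
for lo,hi in(((50,100,60),(75,255,255)),((80,100,60),(98,255,255))):
    k,l,st,ce=cv2.connectedComponentsWithStats(cv2.inRange(hsv,lo,hi))
    for i in range(1,k):
        if st[i,4]>20:print(ce[i],st[i],plane("top",[ce[i]],60))
E
```

```text
[[-0.001 -0.95   0.312]
 [-0.002  0.312  0.95 ]
 [-1.     0.    -0.002]]
jaw yaw 71.85005961649524
-13.7 (array([  3.141, -51.853, -69.151]), array([ 8.555e+01, -9.000e-02,  7.000e-02]))
166.3 (array([  3.141, -51.853, -69.151]), array([-9.445e+01, -7.000e-02, -9.000e-02]))
-103.7 (array([  3.141, -51.853, -69.151]), array([ 1.7555e+02, -2.0000e-02,  1.5000e-01]))
76.3 (array([  3.141, -51.853, -69.151]), array([-4.45, -0.1 , -0.01]))
[316.32673267 202.7029703 ] [311 197  12  12 101] [[ 532.15232516 -199.6713975    60.        ]]
[ 43.81481481 381.88888889] [ 36 380  14   4  27] [[ 10.44614043 737.67163709  60.        ]]
[352.96517413 202.57711443] [345 195  17  16 201] [[ 523.50182689 -330.74477492   60.        ]]
```

```bash
cat > g.py <<'E'
import sys
from h import *
# usage: g.py x y z yaw : from measured pose, shift/turn to take
s=r.sense();R=RR(s['tcp_rot']);a=list(map(float,sys.argv[1:]))
z=R.as_matrix()[:,2];print("t",s['time'],"pos",s['tool_pos'].round(2),"yaw",np.degrees(np.arctan2(z[1],z[0])).round(2),"F",s['ft_force'].round(2),"gap",round(s['finger_gap'],1),"x-axis",R.as_matrix()[:,0].round(4))
if a:print(*rel(s['tool_pos'],R,a[:3],down(a[3])))
E
python3 g.py 400 190 250 12
```

```text
t 0.1 pos [186.7  569.68 230.31] yaw 71.85 F [0.27 0.21 0.13] gap 85.4 x-axis [-7.0e-04 -1.6e-03 -1.0e+00]
[ -1.923 -32.096 -29.438] [ 5.985e+01 -9.000e-02  4.000e-02]
```

>>> servo_tool:
  commands:
    - [[0,-0.5,-4,-3.7,7.5,0,0],[0,-1,-8,-7.4,15,0,0],[0,-1.5,-12,-11,22.5,0,0],[0,-2,-16,-14.7,30,0,0],[0,-2,-20,-18.4,37.5,0,0],[0,-2,-24,-22,45,0,0],[0,-2,-28,-25.7,52.5,0,0],[0,-2,-32,-29.4,60,0,0]]

```text
time: 0.9
tool_pos: [382.5, 220.1, 251.1]
tcp_rot: [40.1, 90.0, 51.7]
ft_force: [1.7, 0.2, 0.4]
finger_gap: 85.4
```

```bash
python3 g.py 464 -249 200 -13.7
```

```text
t 0.9 pos [382.46 220.15 251.09] yaw 11.56 F [1.7  0.21 0.38] gap 85.4 x-axis [ 0.e+00  1.e-04 -1.e+00]
[  5.107 -47.597  -1.413] [25.26  0.   -0.  ]
```

>>> servo_tool:
  commands:
    - [[0,0,-4.5,-0.3,4,0,0],[0,0,-9,-0.6,8,0,0],[0,0,-13.5,-0.9,12,0,0],[0,0,-18,-1.2,16,0,0],[0,0,-22.5,-1.5,20,0,0],[0,1,-27,-1.8,24,0,0],[0,2,-31.5,-2.1,25.5,0,0],[0,3,-36,-2.4,25.5,0,0]]

```text
time: 1.7
tool_pos: [432.3, -137.1, 220.8]
tcp_rot: [14.6, 90.0, 0.9]
ft_force: [1.6, -0.4, 0.3]
finger_gap: 85.3
```

>>> servo_tool:
  commands:
    - [[0,0.5,-3,-1.5,0,0,0],[0,1,-6,-2.4,0,0,0],[0,1.5,-7,-3,0,0,0],[0,1.5,-7.3,-3.2,0,0,0],[0,1.5,-7.3,-3.2,0,0,0],[0,1.5,-7.3,-3.2,0,0,0]]

```text
time: 2.3
tool_pos: [384.9, -197.9, 206.7]
tcp_rot: [13.5, 90.0, -0.1]
ft_force: [-0.6, -0.1, -0.2]
finger_gap: 85.4
```

```bash
python3 g.py 464 -249 33 -13.7
```

```text
t 2.3 pos [ 384.87 -197.87  206.65] yaw -13.6 F [-0.62 -0.1  -0.16] gap 85.4 x-axis [ 8.e-04 -0.e+00 -1.e+00]
[17.371 -3.113  8.88 ] [ 0.1   0.04 -0.01]
```

>>> servo_tool:
  commands:
    - [[0,2,-1,3,0,0,0],[0,4,-2,6,0,0,0],[0,6,-3.1,8.9,0,0,0],[0,9,-3.1,8.9,0,0,0],[0,10.5,-3.1,8.9,0,0,0],[0,10.5,-3.1,8.9,0,0,0]]

```text
time: 2.9
tool_pos: [461.9, -247.6, 98.5]
tcp_rot: [158.0, 89.7, 144.4]
ft_force: [-0.3, -0.0, 0.0]
finger_gap: 85.1
```

```bash
python3 - <<'E'
from h import *
for n in("side","top"):
    p,d=r.snapshot(n)
    u,v=map(int,proj(n,[[464,-249,60]])[0]);c=p[v-45:v+45,u-55:u+55]
    cv2.imwrite(f"pics/{n}_pick.png",cv2.resize(c[:,:,::-1],None,fx=6,fy=6,interpolation=2))
E
python3 g.py 464 -249 33 -13.7
```

```text
t 3.0 pos [ 463.65 -249.18  102.05] yaw -13.6 F [-0.3  -0.65  0.01] gap 85.3 x-axis [ 2.e-04 -1.e-04 -1.e+00]
[6.905 0.026 0.028] [0.1  0.01 0.  ]
```

View pics/side_pick.png

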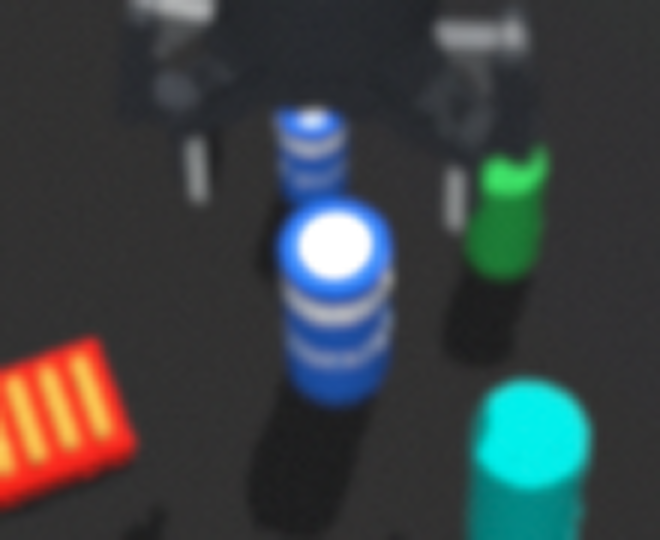

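The side view shows the pads either side of the cartridge top at (337,245) in the crop, with the green and small blue parts clear of the fingers. Next I descend and grip.

>>> servo_tool:
  commands:
    - [[0,2,0,0,0,0,0],[0,4,0,0,0,0,0],[0,6,0,0,0,0,0],[0,7,0,0,0,0,0],[0,7,0,0,0,0,0],[0,7,0,0,0,0,0]]

```text
time: 3.6
tool_pos: [464.2, -250.2, 32.8]
tcp_rot: [-20.1, 89.9, -33.8]
ft_force: [-0.1, 0.3, 0.3]
finger_gap: 85.3
```

>>> servo_tool:
  commands:
    - [[60,0,0,0,0,0,0],[110,0,0,0,0,0,0],[180,0,0,0,0,0,0],[255,0,0,0,0,0,0],[255,0,0,0,0,0,0],[255,0,0,0,0,0,0],[255,0,0,0,0,0,0],[255,0,0,0,0,0,0]]
  force: 40

```text
time: 4.4
tool_pos: [463.8, -250.0, 32.0]
tcp_rot: [-24.1, 89.9, -37.7]
ft_force: [-2.1, 0.5, 6.4]
finger_gap: 38.5
```

```bash
python3 g.py 557.5 101.5 160 -13.7
```

```text
t 4.4 pos [ 463.8  -250.04   32.01] yaw -13.65 F [-2.09  0.54  6.43] gap 38.5 x-axis [ 7.e-04 -5.e-04 -1.e+00]
[-12.812  36.367   0.821] [0.05 0.05 0.02]
```

>>> servo_tool:
  commands:
    - [[255,-2,0,0,0,0,0],[255,-5,0,0,0,0,0],[255,-9,0,0,0,0,0],[255,-12.8,3,0,0,0,0],[255,-12.8,7,0,0,0,0],[255,-12.8,11,0,0,0,0],[255,-12.8,15,0.4,0,0,0],[255,-12.8,19,0.4,0,0,0]]

```text
time: 5.2
tool_pos: [512.4, -64.6, 159.2]
tcp_rot: [11.3, 90.0, -2.3]
ft_force: [0.9, -0.5, -1.6]
finger_gap: 38.3
```

>>> servo_tool:
  commands:
    - [[255,0,4,0,0,0,0],[255,0,8,0,0,0,0],[255,0,11.5,0,0,0,0],[255,0,14,0,0,0,0],[255,0,16,0.4,0,0,0],[255,0,17.4,0.4,0,0,0],[255,0,17.4,0.4,0,0,0],[255,0,17.4,0.4,0,0,0]]

```text
time: 6.0
tool_pos: [556.7, 101.7, 158.9]
tcp_rot: [-133.5, 89.9, -147.1]
ft_force: [-0.6, -0.6, -0.7]
finger_gap: 38.4
```

```bash
python3 - <<'E'
from h import *
for n in("side","top"):
    p,d=r.snapshot(n)
    u,v=map(int,proj(n,[[557,101,120]])[0]);c=p[max(v-50,0):v+60,u-55:u+55]
    cv2.imwrite(f"pics/{n}_abv.png",cv2.resize(c[:,:,::-1],None,fx=5,fy=5,interpolation=2))
E
python3 g.py 557.5 101.5 90 -13.7
```

```text
t 6.1 pos [556.82 101.1  159.09] yaw -13.7 F [-0.71 -0.01 -1.18] gap 38.6 x-axis [-5.e-04 -4.e-04 -1.e+00]
[6.909 0.058 0.059] [-0.   -0.02  0.03]
```

View pics/side_abv.png

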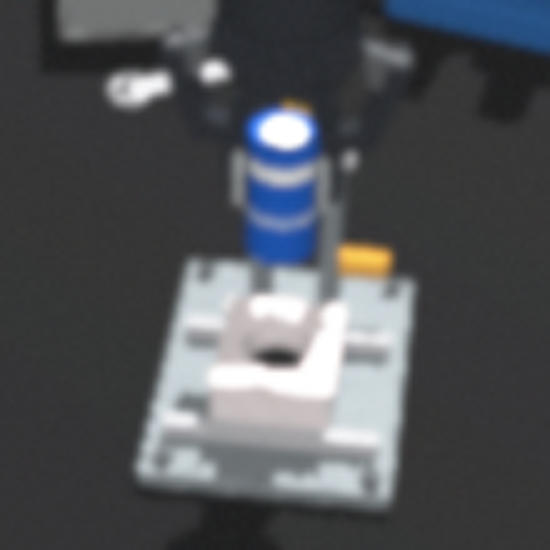

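```bash
python3 - <<'E'
from h import *
p,d=r.snapshot("side")
u,v=proj("side",[[556.8,101.1,207]])[0];print(u,v)
x0,y0=int(u)-14,int(v)-12;c=p[y0:y0+24,x0:x0+28].astype(int)
k,l,st,ce=cv2.connectedComponentsWithStats((c.min(2)>150).astype(np.uint8))
for i in range(1,k):
    if st[i,4]>15:print(st[i],plane("side",[ce[i]+[x0,y0]],207).round(1))
hs=cv2.cvtColor(p,cv2.COLOR_RGB2HSV)[y0-10:y0+50,x0-5:x0+35]
m=cv2.inRange(hs,(100,90,40),(135,255,255));vv,uu=np.nonzero(m)
for row in range(0,60,3):
    q=uu[vv==row]
    if len(q):print(row+y0-10,q.min()+x0-5,q.max()+x0-5)
E
python3 g.py
```

```text
258.8970492351995 144.3487083856423
[11  8 10  8 63] [[558.9 104.3 207. ]]
[10 19 11  4 27] [[552.3  63.3 207. ]]
140 253 258
143 251 266
146 251 267
149 253 266
155 253 265
158 253 265
161 252 264
164 251 266
167 252 265
170 255 264
t 6.15 pos [556.9  101.12 159.19] yaw -13.71 F [ 0.18 -0.26 -0.49] gap 38.6 x-axis [-3.e-04 -3.e-04 -1.e+00]
```

>>> servo_tool:
  commands:
    - [[255,2,-0.1,0.03,0,0,0],[255,4.5,-0.1,0.03,0,0,0],[255,6.3,-0.1,0.03,0,0,0],[255,6.9,-0.1,0.03,0,0,0],[255,7.1,-0.1,0.03,0,0,0],[255,7.1,-0.1,0.03,0,0,0],[255,7.1,-0.1,0.03,0,0,0]]

```text
time: 6.85
tool_pos: [558.1, 101.0, 89.7]
tcp_rot: [18.4, 89.9, 4.7]
ft_force: [0.4, -0.6, -1.6]
finger_gap: 38.0
```

>>> servo_tool:
  commands:
    - [[255,0.1,0,0,0,0,0],[255,0.2,0,0,0,0,0],[255,0.3,0,0,0,0,0],[255,0.4,0,0,0,0,0],[255,0.4,0,0,0,0,0]]

```text
time: 7.35
tool_pos: [557.0, 101.0, 84.0]
tcp_rot: [-159.4, 90.0, -173.1]
ft_force: [-0.0, 0.3, -1.0]
finger_gap: 38.4
```

```bash
python3 g.py 557 100 88 -13.7
```

```text
t 7.35 pos [556.97 101.04  84.03] yaw -13.65 F [-0.01  0.27 -1.01] gap 38.4 x-axis [-4.e-04 -1.e-04 -1.e+00]
[-0.397 -0.1    0.027] [ 0.05 -0.02  0.01]
```

>>> servo_tool:
  commands:
    - [[255,0.1,0,0,0,0,0],[255,0.2,0,0,0,0,0],[255,0.3,0,0,0,0,0],[255,0.3,0,0,0,0,0]]

```text
time: 7.75
tool_pos: [557.0, 101.0, 81.0]
tcp_rot: [-154.9, 90.0, -168.6]
ft_force: [-1.3, 0.1, -1.7]
finger_gap: 38.6
```

```bash
python3 g.py 557 100 66 -13.7
```

```text
t 7.75 pos [557.01 101.02  81.03] yaw -13.65 F [-1.3   0.07 -1.69] gap 38.6 x-axis [-3.e-04 -1.e-04 -1.e+00]
[ 1.503 -0.099  0.024] [ 0.05 -0.02  0.01]
```

>>> servo_tool:
  commands:
    - [[255,0.1,0,0,0,0,0],[255,0.2,0,0,0,0,0],[255,0.3,0,0,0,0,0],[255,0.3,0,0,0,0,0]]

```text
time: 8.15
tool_pos: [557.0, 101.0, 78.0]
tcp_rot: [-158.7, 90.0, -172.3]
ft_force: [-0.2, 0.5, -1.8]
finger_gap: 38.0
```

```bash
python3 g.py 557 100 66 -13.7
python3 - <<'E'
from h import *
p,d=r.snapshot("side")
u,v=map(int,proj("side",[[557,101,80]])[0]);c=p[v-55:v+45,u-50:u+50]
cv2.imwrite("pics/side_in.png",cv2.resize(c[:,:,::-1],None,fx=6,fy=6,interpolation=2))
E
```

```text
t 8.15 pos [556.98 101.03  78.04] yaw -13.65 F [-0.19  0.5  -1.84] gap 38.0 x-axis [-4.e-04 -0.e+00 -1.e+00]
[ 1.204 -0.1    0.027] [ 0.05 -0.02  0.01]
```

View pics/side_in.png

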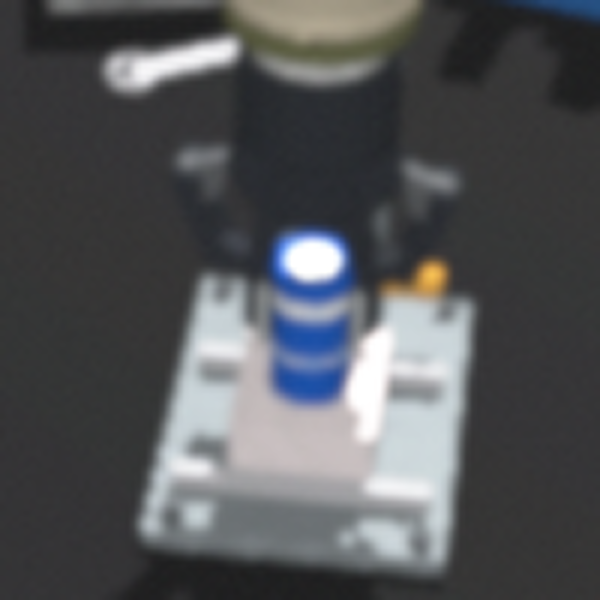

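The cartridge is upright over the pocket, with its foot edge near (310,400) in the crop and no contact force. I continue down slowly.

>>> servo_tool:
  commands:
    - [[255,0.1,0,0,0,0,0],[255,0.2,0,0,0,0,0],[255,0.3,0,0,0,0,0],[255,0.4,0,0,0,0,0],[255,0.4,0,0,0,0,0]]

```text
time: 8.7
tool_pos: [557.0, 101.0, 74.0]
tcp_rot: [-159.3, 90.0, -172.9]
ft_force: [0.3, 0.1, -1.3]
finger_gap: 38.4
```

>>> servo_tool:
  commands:
    - [[255,0.1,0,0,0,0,0],[255,0.2,0,0,0,0,0],[255,0.3,0,0,0,0,0],[255,0.3,0,0,0,0,0]]

```text
time: 9.1
tool_pos: [557.0, 101.0, 71.0]
tcp_rot: [-154.2, 90.0, -167.8]
ft_force: [0.1, 0.1, -1.6]
finger_gap: 38.6
```

>>> servo_tool:
  commands:
    - [[255,0.1,0,0,0,0,0],[255,0.2,0,0,0,0,0],[255,0.25,0,0,0,0,0],[255,0.25,0,0,0,0,0]]

```text
time: 9.5
tool_pos: [557.1, 101.0, 68.7]
tcp_rot: [-161.5, 90.0, -175.1]
ft_force: [0.2, 0.1, -1.5]
finger_gap: 38.7
```

>>> servo_tool:
  commands:
    - [[255,0.05,0,0,0,0,0],[255,0.1,0,0,0,0,0],[255,0.1,0,0,0,0,0]]

```text
time: 9.8
tool_pos: [557.1, 101.0, 67.7]
tcp_rot: [-137.5, 90.0, -151.1]
ft_force: [-1.0, -0.1, -0.6]
finger_gap: 38.3
```

>>> servo_tool:
  commands:
    - [[255,0.05,0,0,0,0,0],[255,0.1,0,0,0,0,0],[255,0.1,0,0,0,0,0]]

```text
time: 10.1
tool_pos: [557.1, 101.0, 66.7]
tcp_rot: [-155.6, 90.0, -169.3]
ft_force: [1.1, 0.5, -1.3]
finger_gap: 38.7
```

```bash
python3 g.py
python3 - <<'E'
from h import *
p,d=r.snapshot("side")
u,v=map(int,proj("side",[[557,101,80]])[0]);c=p[v-55:v+45,u-50:u+50]
cv2.imwrite("pics/side_in2.png",cv2.resize(c[:,:,::-1],None,fx=6,fy=6,interpolation=2))
E
```

```text
t 10.1 pos [557.07 101.03  66.66] yaw -13.65 F [ 1.14  0.53 -1.27] gap 38.7 x-axis [-2.e-04 -0.e+00 -1.e+00]
```

View pics/side_in2.png

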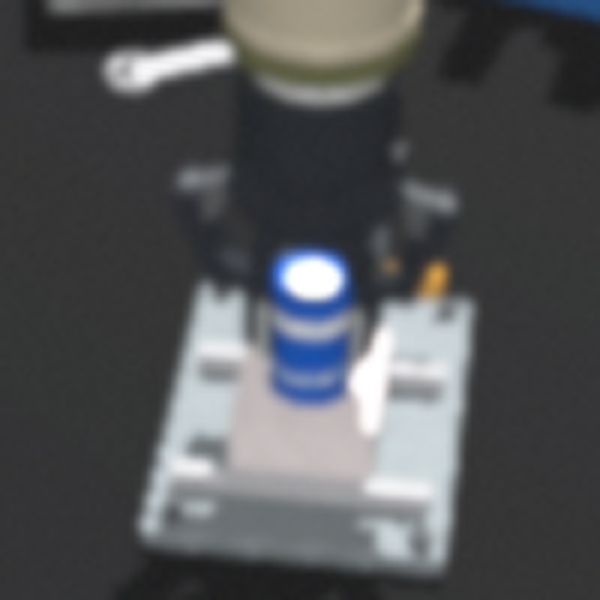

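The foot edge has stayed at row 400 while the top came down, so the cartridge is inside the pocket.

>>> servo_tool:
  commands:
    - [[255,0.03,0,0,0,0,0],[255,0.06,0,0,0,0,0],[255,0.06,0,0,0,0,0]]

```text
time: 10.45
tool_pos: [557.1, 101.0, 66.1]
tcp_rot: [-154.6, 90.0, -168.3]
ft_force: [0.2, 0.6, -1.4]
finger_gap: 38.7
```

>>> servo_tool:
  commands:
    - [[255,0.03,0,0,0,0,0],[255,0.05,0,0,0,0,0],[255,0.05,0,0,0,0,0]]

```text
time: 10.75
tool_pos: [557.3, 101.1, 66.0]
tcp_rot: [21.3, 90.0, 7.6]
ft_force: [-2.2, 0.2, 3.3]
finger_gap: 38.4
```

The seat is felt at TCP z = 66.0, as predicted. I open the gripper.

>>> servo_tool:
  commands:
    - [[100,0,0,0,0,0,0],[50,0,0,0,0,0,0],[0,0,0,0,0,0,0],[0,0,0,0,0,0,0],[0,0,0,0,0,0,0],[0,0,0,0,0,0,0],[0,0,0,0,0,0,0]]

```text
time: 11.45
tool_pos: [557.2, 101.0, 65.7]
tcp_rot: [25.2, 90.0, 11.5]
ft_force: [-1.1, 0.3, -0.7]
finger_gap: 85.3
```

>>> servo_tool:
  commands:
    - [[0,-2,0,0,0,0,0],[0,-5,0,0,0,0,0],[0,-9,0,0,0,0,0],[0,-13,0,0,0,0,0],[0,-17,-3,0,0,0,0],[0,-17,-7,0,0,0,0],[0,-17,-10,0,0,0,0],[0,-17,-10,0,0,0,0]]

```text
time: 12.25
tool_pos: [533.2, 0.8, 236.3]
tcp_rot: [-44.0, 89.9, -57.9]
ft_force: [-0.5, -0.0, -0.4]
finger_gap: 85.5
```

```bash
python3 g.py 557.5 101.5 160 -13.7
python3 - <<'E'
from h import *
for n in("side","top"):
    p,d=r.snapshot(n);np.savez(n+"1.npz",p=p,d=d)
    u,v=map(int,proj(n,[[565,120,80]])[0]);v=max(v,60);c=p[v-60:v+50,u-55:u+55]
    cv2.imwrite(f"pics/{n}_rel.png",cv2.resize(c[:,:,::-1],None,fx=5,fy=5,interpolation=2))
E
```

```text
t 12.25 pos [533.16   0.79 236.28] yaw -13.84 F [-0.47 -0.04 -0.4 ] gap 85.5 x-axis [ 8.0e-04 -1.3e-03 -1.0e+00]
[ 7.617 10.37  -0.054] [-0.14  0.07  0.06]
```

View pics/side_rel.png

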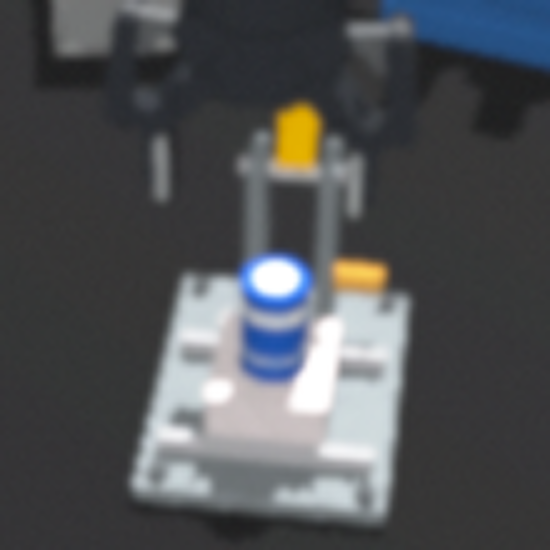

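View pics/top_rel.png

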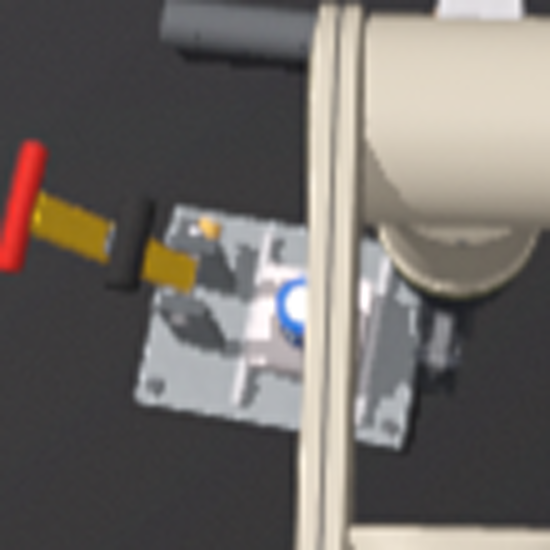

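The side view shows the cartridge standing upright in the carrier pocket, cap at (275,280), with the fingers clear and the clamp still leaning back. Next I straddle the arm with the fingers behind the handle.

>>> servo_tool:
  commands:
    - [[105,-4,0,0.3,0,0,0],[105,-8,1,0.3,0,0,0],[105,-10.5,4,0.3,0,0,0],[105,-10.5,8.5,0.3,0,0,0],[105,-10.5,13,0.3,0,0,0],[105,-10.5,17.5,0.3,0,0,0],[105,-10.5,20,0.3,0,0,0],[105,-10.5,20,0.3,0,0,0]]

```text
time: 13.15
tool_pos: [583.2, 202.4, 339.3]
tcp_rot: [165.9, 89.9, 152.6]
ft_force: [0.2, -0.8, -0.9]
finger_gap: 50.3
```

>>> servo_tool:
  commands:
    - [[105,0,3,0,0,0,0],[105,0,7,0,0,0,0],[105,0,10,0,0,0,0],[105,0,12,0,0,0,0],[105,0,12,0,0,0,0],[105,0,12,0,0,0,0]]

```text
time: 13.75
tool_pos: [611.7, 314.2, 340.0]
tcp_rot: [-126.2, 89.9, -139.8]
ft_force: [-0.6, -0.8, 0.2]
finger_gap: 50.5
```

```bash
cat > st.py <<'E'
from h import *
s=r.sense();O=np.array([560.7,100.9]);a=np.radians(-13.7)
d=s['tool_pos'][:2]-O
print("stand xyz",round(d@[np.cos(a),np.sin(a)],1),round(d@[-np.sin(a),np.cos(a)],1),round(s['tool_pos'][2],1),"F",s['ft_force'].round(1),"gap",round(s['finger_gap'],1),"t",s['time'])
E
python3 st.py; python3 g.py
python3 - <<'E'
from h import *
for n in("side","top"):
    p,d=r.snapshot(n)
    u,v=map(int,proj(n,[[601,265,265]])[0]);v=max(v,50);c=p[v-50:v+60,u-55:u+55]
    cv2.imwrite(f"pics/{n}_h.png",cv2.resize(c[:,:,::-1],None,fx=5,fy=5,interpolation=2))
E
```

```text
stand xyz -1.0 219.3 340.0 F [-0.6 -0.8  0.2] gap 50.5 t 13.75
t 13.75 pos [611.7  314.23 340.04] yaw -13.6 F [-0.61 -0.77  0.21] gap 50.5 x-axis [-9.e-04 -7.e-04 -1.e+00]
```

View pics/side_h.png

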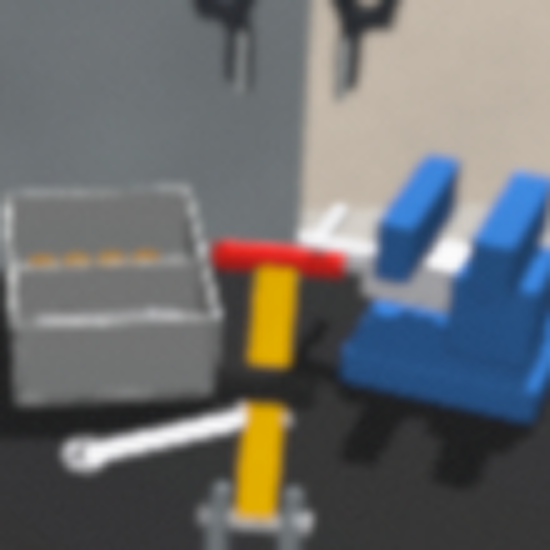

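>>> servo_tool:
  commands:
    - [[105,4,0,0.1,0,0,0],[105,8,0,0.1,0,0,0],[105,10,0,0.1,0,0,0],[105,10,-1,0.1,0,0,0],[105,10,-2,0.1,0,0,0],[105,10,-2.5,0.1,0,0,0],[105,10,-2.5,0.1,0,0,0]]

```text
time: 14.55
tool_pos: [608.2, 288.6, 243.8]
tcp_rot: [32.2, 89.8, 18.5]
ft_force: [0.3, 1.0, 0.9]
finger_gap: 50.1
```

>>> servo_tool:
  commands:
    - [[105,0,-0.5,0,0,0,0],[105,0,-1,0,0,0,0],[105,0,-1.5,0,0,0,0],[105,0,-2,0,0,0,0]]

```text
time: 14.95
tool_pos: [602.7, 271.4, 242.3]
tcp_rot: [61.0, 89.8, 47.4]
ft_force: [0.6, 5.4, 4.0]
finger_gap: 50.3
```

```bash
python3 st.py
```

```text
stand xyz 0.5 175.6 242.3 F [0.6 5.4 4. ] gap 50.3 t 14.95
```

>>> servo_tool:
  commands:
    - [[105,-0.4,-1,0,0,0,0],[105,-0.8,-2,0,0,0,0],[105,-1.1,-3,0,0,0,0],[105,-1.4,-4,0,0,0,0],[105,-1.6,-5,0,0,0,0],[105,-1.8,-6,0,0,0,0],[105,-1.9,-7,0,0,0,0],[105,-2,-8,0,0,0,0]]

```text
time: 15.75
tool_pos: [583.1, 191.4, 260.3]
tcp_rot: [-139.3, 90.0, -152.9]
ft_force: [0.6, 2.4, -1.7]
finger_gap: 49.9
```

```bash
python3 st.py;python3 - <<'E'
from h import *
for n in("side",):
    p,d=r.snapshot(n)
    u,v=map(int,proj(n,[[580,170,260]])[0]);v=max(v,50);c=p[v-50:v+60,u-55:u+55]
    cv2.imwrite(f"pics/{n}_h2.png",cv2.resize(c[:,:,::-1],None,fx=5,fy=5,interpolation=2))
E
```

```text
stand xyz 0.3 93.2 260.3 F [ 0.6  2.4 -1.7] gap 49.9 t 15.75
```

View pics/side_h2.png

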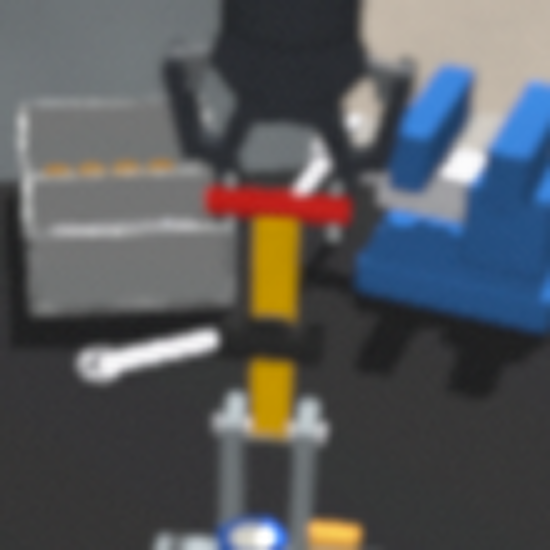

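>>> servo_tool:
  commands:
    - [[105,0.1,-1.2,0,0,0,0],[105,0.3,-2.4,0,0,0,0],[105,0.5,-3.6,0,0,0,0],[105,0.9,-4.8,0,0,0,0],[105,1.4,-6,0,0,0,0],[105,1.9,-7,0,0,0,0],[105,2.5,-8,0,0,0,0],[105,3.2,-9,0,0,0,0]]

```text
time: 16.6
tool_pos: [562.0, 104.1, 228.1]
tcp_rot: [15.4, 90.0, 1.8]
ft_force: [-0.1, 1.3, 1.0]
finger_gap: 50.5
```

```bash
python3 st.py;python3 - <<'E'
from h import *
for n in("side",):
    p,d=r.snapshot(n)
    u,v=map(int,proj(n,[[560,100,220]])[0]);v=max(v,50);c=p[v-50:v+60,u-55:u+55]
    cv2.imwrite(f"pics/{n}_h3.png",cv2.resize(c[:,:,::-1],None,fx=5,fy=5,interpolation=2))
E
```

```text
stand xyz 0.5 3.5 228.1 F [-0.1  1.3  1. ] gap 50.5 t 16.6
```

View pics/side_h3.png

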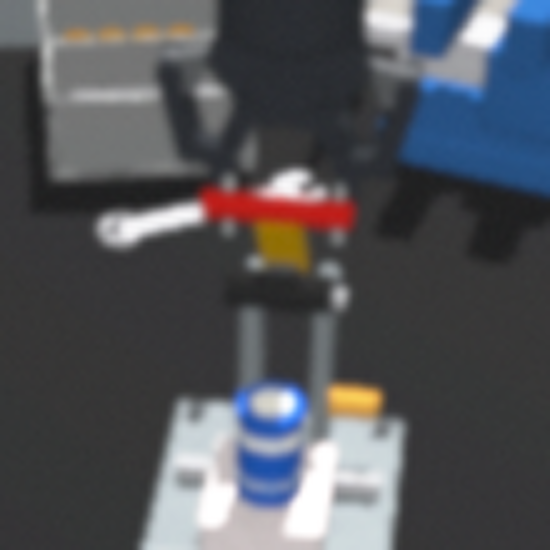

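>>> servo_tool:
  commands:
    - [[105,0,1,0,0,0,0],[105,-2,1.5,0,0,0,0],[105,-5,1.5,0,0,0,0],[105,-6.5,1,0,0,0,0],[105,-6.5,-1,0,0,0,0],[105,-6.5,-2.3,0,0,0,0],[105,-6.5,-2.3,0,0,0,0]]

```text
time: 17.35
tool_pos: [556.5, 81.3, 293.2]
tcp_rot: [-129.7, 90.0, -143.4]
ft_force: [0.0, 0.2, 1.1]
finger_gap: 50.5
```

```bash
python3 st.py;cat > bar.py <<'E'
from h import *
import sys
p,d=r.snapshot("side")
x0,y0,x1,y1=225,60,300,215
m=cv2.inRange(cv2.cvtColor(p[y0:y1,x0:x1],cv2.COLOR_RGB2HSV),(0,150,70),(7,255,255))|cv2.inRange(cv2.cvtColor(p[y0:y1,x0:x1],cv2.COLOR_RGB2HSV),(174,150,70),(180,255,255))
k,l,st,ce=cv2.connectedComponentsWithStats(m);i=1+np.argmax(st[1:,4])
v,u=np.nonzero(l==i);c=cv2.minAreaRect(np.float32(np.c_[u,v]))[0];uv=np.array(c)+[x0,y0]
print("bar px",uv,st[i])
o,q=ray("side",[uv]);q=q[0];a=np.radians(-13.7);ex=np.array([np.cos(a),np.sin(a),0]);ey=np.array([-np.sin(a),np.cos(a),0])
f=lambda t:(o+q*t)-[560.7,100.9,0]
T=np.linspace(300,1300,4001);P=np.array([f(t) for t in T]);Y=P@ey;Z=P[:,2]
rr=np.hypot(Y-80,Z-135)-155
for j in np.nonzero(rr[:-1]*rr[1:]<0)[0]:print("y",Y[j].round(1),"z",Z[j].round(1),"th",np.arctan2(Z[j]-135,80-Y[j]).round(3),"x",(P[j]@ex).round(1))
u,v=map(int,uv);v=max(v,50);cc=p[v-50:v+70,u-55:u+55]
if len(sys.argv)>1:cv2.imwrite(f"pics/{sys.argv[1]}.png",cv2.resize(cc[:,:,::-1],None,fx=5,fy=5,interpolation=2))
E
python3 bar.py b1
```

```text
stand xyz 0.5 -20.0 293.2 F [0.  0.2 1.1] gap 50.5 t 17.35
bar px [259.93077087 132.0538559 ] [ 20  67  31  10 176]
y -15.6 z 257.3 th 0.907 x -0.7
y 229.1 z 93.6 th -2.871 x -23.4
```

View pics/b1.png

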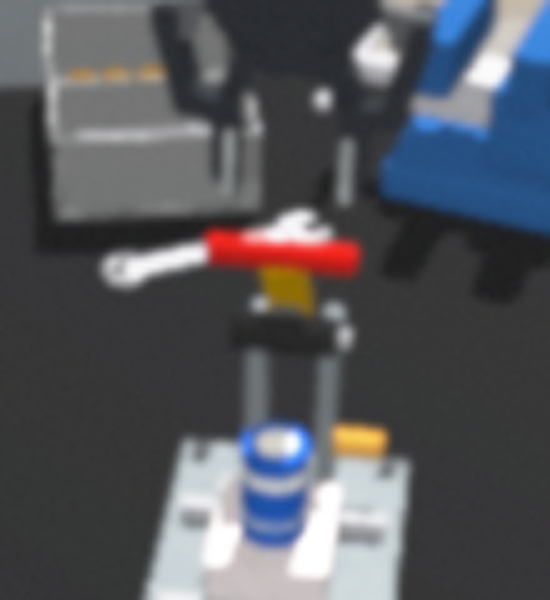

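>>> servo_tool:
  commands:
    - [[105,1.5,0,-0.05,0,0,0],[105,2.5,0,-0.05,0,0,0],[105,3,0,-0.05,0,0,0],[105,3.5,-0.1,-0.05,0,0,0],[105,4,-0.5,-0.05,0,0,0],[105,4.6,-1.1,-0.05,0,0,0],[105,5.2,-1.7,-0.05,0,0,0],[105,5.8,-2.1,-0.05,0,0,0]]

```text
time: 18.2
tool_pos: [551.5, 61.8, 235.7]
tcp_rot: [-36.6, 89.9, -50.2]
ft_force: [-1.0, -2.5, 2.7]
finger_gap: 50.4
```

```bash
python3 st.py; python3 bar.py b2
```

```text
stand xyz 0.3 -40.2 235.7 F [-1.  -2.5  2.7] gap 50.4 t 18.2
bar px [258.48054886 145.31128693] [ 18  82  32   8 179]
y -40.6 z 232.4 th 0.679 x -1.1
y 210.5 z 51.4 th -2.572 x -25.2
```

View pics/b2.png

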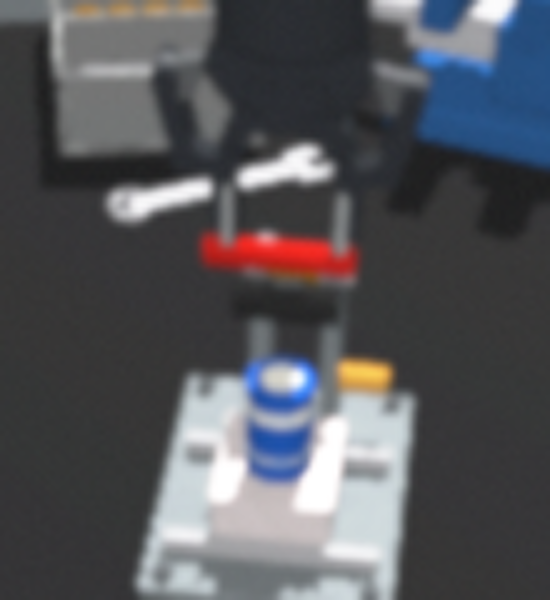

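>>> servo_tool:
  commands:
    - [[105,0.7,-0.6,0,0,0,0],[105,1.4,-1.1,0,0,0,0],[105,2.1,-1.5,0,0,0,0],[105,2.8,-1.9,0,0,0,0],[105,3.5,-2.2,0,0,0,0],[105,4.2,-2.5,0,0,0,0],[105,4.9,-2.8,0,0,0,0],[105,5.5,-3,0,0,0,0]]

```text
time: 19.05
tool_pos: [544.1, 33.0, 179.9]
tcp_rot: [172.0, 90.0, 158.3]
ft_force: [-0.6, -0.6, 0.6]
finger_gap: 50.4
```

```bash
python3 st.py; python3 bar.py b3
```

```text
stand xyz -0.1 -69.9 179.9 F [-0.6 -0.6  0.6] gap 50.4 t 19.05
bar px [256.04314804 168.39593506] [ 17 105  29   8 122]
y -69.3 z 177.4 th 0.277 x -3.0
y 150.6 z -2.8 th -2.044 x -25.5
```

>>> servo_tool:
  commands:
    - [[105,0.5,-0.1,0,0,0,0],[105,1,-0.2,0,0,0,0],[105,1.4,-0.3,0,0,0,0],[105,1.8,-0.4,0,0,0,0],[105,2.1,-0.4,0,0,0,0],[105,2.4,-0.4,0,0,0,0]]

```text
time: 19.7
tool_pos: [543.4, 28.7, 157.3]
tcp_rot: [-62.8, 89.9, -76.5]
ft_force: [-3.3, -3.6, 7.9]
finger_gap: 50.4
```

```bash
python3 st.py; python3 bar.py b4
```

```text
stand xyz 0.3 -74.3 157.3 F [-3.3 -3.6  7.9] gap 50.4 t 19.7
bar px [256.  176.5] [ 18 114  27   6 100]
y -74.1 z 153.3 th 0.118 x -2.1
y 121.4 z -14.2 th -1.841 x -22.0
```

View pics/b4.png

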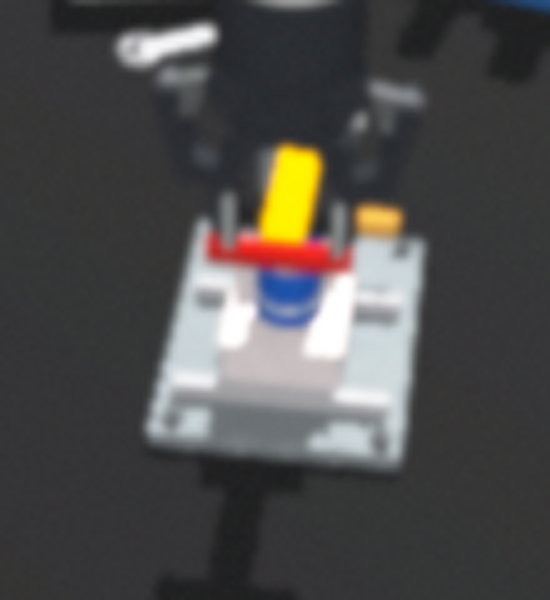

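>>> servo_tool:
  commands:
    - [[105,0.2,0,0,0,0,0],[105,0.4,0,0,0,0,0],[105,0.6,0,0,0,0,0],[105,0.8,0,0,0,0,0],[105,1,0,0,0,0,0],[105,1.1,0,0,0,0,0],[105,1.2,0,0,0,0,0],[105,1.2,0,0,0,0,0]]

```text
time: 20.55
tool_pos: [543.8, 28.4, 145.5]
tcp_rot: [-37.0, 89.9, -50.7]
ft_force: [-0.8, -2.5, 5.5]
finger_gap: 50.2
```

```bash
python3 st.py; python3 bar.py b5
```

```text
stand xyz 0.7 -74.4 145.5 F [-0.8 -2.5  5.5] gap 50.2 t 20.55
bar px [256.01229477 179.86476135] [ 18 118  27   6  96]
y -74.9 z 142.0 th 0.045 x -1.7
y 107.7 z -17.3 th -1.751 x -20.3
```

>>> servo_tool:
  commands:
    - [[105,0.1,0,0,0,0,0],[105,0.2,0,0,0,0,0],[105,0.3,0,0,0,0,0],[105,0.4,0,0,0,0,0],[105,0.4,0,0,0,0,0]]

```text
time: 21.1
tool_pos: [543.8, 28.4, 141.6]
tcp_rot: [-39.4, 89.9, -53.1]
ft_force: [-1.6, -4.9, 6.0]
finger_gap: 50.6
```

>>> servo_tool:
  commands:
    - [[105,0.07,0,0,0,0,0],[105,0.13,0,0,0,0,0],[105,0.2,0,0,0,0,0],[105,0.2,0,0,0,0,0]]

```text
time: 21.5
tool_pos: [543.8, 28.3, 140.0]
tcp_rot: [-39.3, 89.9, -53.0]
ft_force: [-4.3, -4.8, 9.2]
finger_gap: 49.7
```

>>> servo_tool:
  commands:
    - [[105,0.05,0,0,0,0,0],[105,0.1,0,0,0,0,0],[105,0.1,0,0,0,0,0]]

```text
time: 21.8
tool_pos: [543.9, 28.2, 139.6]
tcp_rot: [-35.5, 89.9, -49.2]
ft_force: [-6.2, -4.9, 14.5]
finger_gap: 50.5
```

```bash
python3 st.py; python3 bar.py b6
```

```text
stand xyz 0.9 -74.6 139.6 F [-6.2 -4.9 14.5] gap 50.5 t 21.8
bar px [256.         181.50000763] [ 18 119  27   6  95]
y -75.1 z 136.3 th 0.008 x -1.6
y 100.9 z -18.6 th -1.706 x -19.5
```

>>> servo_tool:
  commands:
    - [[105,0.02,0,0,0,0,0],[105,0.05,0,0,0,0,0],[105,0.05,0,0,0,0,0]]

```text
time: 22.15
tool_pos: [544.0, 28.2, 139.6]
tcp_rot: [-32.9, 89.9, -46.6]
ft_force: [-8.2, -5.7, 17.0]
finger_gap: 50.2
```

The hard stop is reached: force rises to 17 N with no further movement. I retract straight up and check.

>>> servo_tool:
  commands:
    - [[105,-0.5,0,0,0,0,0],[105,-2,0,0,0,0,0],[105,-6,0,0,0,0,0],[105,-10,0,0,0,0,0],[105,-12,-3,0,0,0,0],[105,-12,-7,0,0,0,0],[105,-12,-11,0,0,0,0],[105,-12,-14,0,0,0,0]]

```text
time: 22.95
tool_pos: [509.8, -108.4, 258.2]
tcp_rot: [-17.2, 89.9, -30.8]
ft_force: [0.9, -0.3, -0.4]
finger_gap: 50.4
```

>>> servo_tool:
  commands:
    - [[105,-2,-4,-3,0,0,0],[105,-2,-7,-6,0,0,0],[105,-2,-7,-8,0,0,0],[105,-2,-7,-8,0,0,0],[105,-2,-7,-8,0,0,0]]

```text
time: 23.45
tool_pos: [416.3, -156.0, 277.9]
tcp_rot: [-2.2, 89.9, -15.8]
ft_force: [0.6, 0.2, 0.6]
finger_gap: 50.2
```

```bash
python3 st.py; python3 bar.py b7
python3 - <<'E'
from h import *
for n in("side","top"):
    p,d=r.snapshot(n);cv2.imwrite(f"pics/{n}_end.png",p[:,:,::-1])
    q=np.load(n+"0.npz")['p'];cv2.imwrite(f"pics/{n}_dif.png",cv2.absdiff(p,q)[:,:,::-1])
E
```

```text
stand xyz -79.5 -283.8 277.9 F [0.6 0.2 0.6] gap 50.2 t 23.45
bar px [256.45517349 181.53794098] [ 18 119  28   6 106]
y -75.0 z 136.2 th 0.008 x -0.4
y 100.8 z -18.5 th -1.705 x -17.9
```

View pics/b7.png

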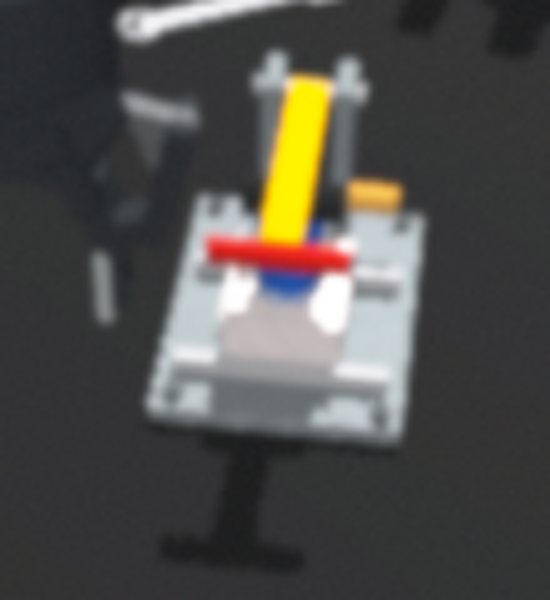

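View pics/side_dif.png

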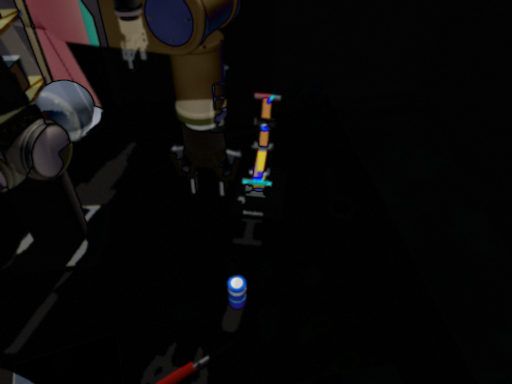

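View pics/side_end.png

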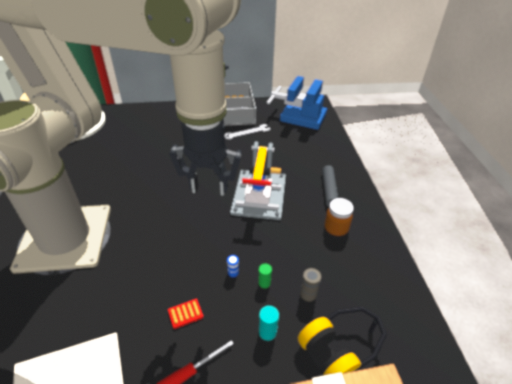

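The bar now sits at z = 136, giving a clamp angle of about 0.008 rad. The cartridge is under the pressure bar and the bystanders show at the same pixels as before. The screwdriver difference appears to be the arm's shadow, since its tip is still at (231,344).

```bash
python3 -c "
from bench import r
print(r.sense()['qd'].round(2),r.hand_in())"
```

```text
the job is handed in; nothing more can be done
[ 0.05  0.38 -0.01 -0.05 -0.01 -0.09] None
```

The blue cartridge is in the pocket and the clamp is shut on it. The job was handed in at about 23.6 s of the 72 s allowed; the hand-in reports no verdict.

- **Placing:** I set the cartridge in the pocket and felt it meet the raised seat at about 3 N. I let go and backed away with the clamp still open.
- **Clamp:** With the fingers straddling the yellow arm, I swung it over and pressed the red handle down to its hard stop. The highest force I read was about 17 N in z (about 20 N in total). More push gave no further movement.

**Last checks:**
- **Clamp angle:** the handle measured 136 mm up against 135 mm when fully shut, so the clamp is at about 0.01 rad.
- **Cartridge:** the side view shows it under the pressure bar. The arm hides its top, so I infer that it was driven home from the clamp angle and did not measure its height.
- **Bystanders:** in the side view they are where they were at the start. I saved the final top picture but did not look at it. The before/after difference picture showed a change near the screwdriver. I took it for the robot's shadow, because its tip is at the same pixel.
- **Robot:** it is clear of everything.

One early move went the wrong way sideways, above the bench, and touched nothing.

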